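Heavy end of a closed sample boat against the stop

ROBOT

A 7-joint arm with a two-finger parallel gripper is mounted at the origin on a cart in front of the work surface, level with it; the furniture and walls round the work are solid. World frame = base frame: x ahead of the robot, y to its left, z up, the work surface at z = 0. Lengths are in mm, angles in rad, forces in N, time in s.
With the tool pointing down it reaches from about 400 to 875 mm from the base axis. Payload 4.4 kg.
Tool frame: the origin (TCP) lies at the very end of the fingers, on their centre line; the grasp point (between the pads) lies 19 mm behind it (ctrl.grasp_offset is the distance from the TCP to the grasp point, in mm); z points along the fingers, y is the line along which they close (so a half turn about z gives the same grasp; the last joint's range is limited). The gripper opens to 85 mm and grips with 20 to 120 N. Pads are 22 mm wide; open, the fingers measure 114 mm over their backs; the gripper's body (76 mm by 85 mm) begins 54 mm behind the grasp point. The pads swing forward as they close: fully open they stand 13 mm farther back than shut.
Start: joints at [1.152, 0.628, 0.038, 1.517, -0.027, 0.996, -0.02], TCP at [224.62, -609.97, 231.313] pointing down, gripper open.
Joint ranges: [-3.06, 3.06], [-0.37, 2.12], [-1.25, 1.32], [0.18, 2.47], [-1.1, 4.24], [0.23, 1.98], [-2.94, 2.94]. Speed limits (rad/s): [2.57, 2.57, 3.14, 3.14, 3.14, 3.14, 3.14].

INTERFACE

Orientations are given as [roll, pitch, yaw] about the fixed x, y, z axes, in that order (R = Rz(yaw) Ry(pitch) Rx(roll)).
In Python, from cell import status, cams, ctrl gives the robot as it stands.
- The arm moves only by the tool move_arm, never from a script. Its argument "plan" is a list of rows, each a list of 3 entries, a list of its own where there are three numbers: the shift along the world's x, y, z in mm, then the turn, a rotation vector about the world's x, y, z in degrees, then the opening, from 0 (shut) to 1 (fully open). In form: [[[x, y, z], [wx, wy, wz], gripper], ...]. A call has 1 to 10 rows; each row shifts and turns the commanded pose from where the row before left it; what a row does not reach is not made up. A row lasts 1/8 s, in which the tool goes at most 62.5 mm and 10.7 degrees, less where a joint would pass 70% of its speed; a pose out of reach is approached as far as the arm can. A call with a gripper value outside its range is refused whole. The fingers move at their own pace and stop on an object; the grip force is fixed at half the most. Time passes only in rows, so rows that do not move let the fingers close. It gives the time, the measured TCP pose, the force, the opening and the grip force at its end, in the units of the state.
- status.read_state(): the state, without advancing time (a new reading comes with each control period).
- cams.get_image(name): name is "side" or "top" or "wrist"; returns the picture (400x640x3 uint8, blue, green, red); there is no depth.
- cams.camera_params(name): a dict with "K" (3x3 intrinsics, pixels), "pose" (4x4, takes a point from camera to world coordinates); the wrist camera has in their place "tool_from_camera" (4x4, takes a point from camera to tool coordinates, whose origin is the TCP and whose axes are the flange's). Camera axes: x right, y down, z forward; pixel columns grow to the right and rows downward; lengths in mm; the calibration is good to about 2 mm. A picture is of the moment at which its call begins: read the wrist's pose just before it. camera_params takes no time and is no camera call.
- ctrl.finish_job(): hands the job in; it is judged then, once.
The state is a dict: "clock": time; "qpos": joint angles; "qd": joint speeds; "tau": joint torques, N m; "eef_pos": TCP position; "tool_rot": TCP orientation; "force": force on the tool from outside, world axes, zero at the start; "torque": the same for the moment, N m; "width": finger opening in mm; "gripper_force": force on a finger pad.
Only numpy, scipy, OpenCV 4.12 (cv2) and the standard library are available. Lean on these libraries where they do the work, as an engineer would, in place of code of your own. Each camera call takes 0.05 s, during which the arm holds its last target. There are 200 camera calls.

TASK

The charge in the long lidded sample boat has slid to one end, and nothing outside shows which. Lift that boat clear of the worktop by the square knob on its lid, see which end dips, and set it down in the rocking rest with the heavy end at the tall stop plate, lying flat between the rails, so that the rest tips down towards the plate; do not drop it.

Things in the scene. Friction and masses are not known exactly. Their poses are not given: they have to be found in the camera images.
- boat_mid (a point): centre of the long lidded sample boat, half-way up its body, 15 mm above the worktop: a closed plain metal box 180 long (x axis), 38 wide, 30 mm high, 0.4 kg, alike at both ends. Either end (+x or -x) may be the heavy one. A black knob on a thin swivel stands on the middle of its lid. A like boat only 100 mm long, across the rest from it, is not wanted
- boat_knob (a joint): knob on the long boat: 24 x 24 mm in plan, sides along the boat's x and y, 28 mm high, centre 51 mm above boat_mid. It swivels about the boat's y axis on a pin 25 mm above boat_mid: 0 upright on the standing boat (weak spring), limits -0.2 and 0.2 rad. The boat hangs from it at a limit: positive = +x end dipped and heavy, negative = -x end
- rest_mid (a point): middle of the trough floor of the steel rocking rest, 40 mm above the worktop. The x axis runs along the trough to the tall stop plate. Inside 204 long, 66 mm wide; rails on both sides and across the -x end rise 13 mm above the floor, the stop plate at the +x end 48 mm; walls 4 mm thick. Only the trough rocks, the base is fixed to the worktop
- rocker (a joint): rocking of the trough about the rest's y axis, on a pin 10 mm below rest_mid: 0 level (a weak spring holds it so when empty), positive = stop-plate end down, limits -0.12 and 0.12 rad. The boat's heavy end tips it to the limit

How it is judged (in metres and radians):
On the way:
1. the long boat hangs clear of the worktop, one end dipped: its centre more than 80 mm above the worktop, tilted more than 0.1 rad (height (world z) of boat_mid above 0.08 m and angle between boat_mid's own z axis and vertical above 0.1 rad), for 0.2 s.
At the end, for the whole second after the job is handed in: the long boat lies still in the trough, lid up (within 0.25 rad), its centre within 25 mm of the trough's middle from above and 8 to 22 mm above its floor, its length within 0.2 rad of the trough's, and the trough is tipped down towards the stop plate by more than 0.07 rad (value of joint rocker above 0.07 rad and horizontal distance between boat_mid and rest_mid below 0.025 m and z of boat_mid in the frame of rest_mid between 0.008 and 0.022 m and angle between boat_mid's own z axis and vertical below 0.25 rad and angle between the x axis of boat_mid and the x axis of rest_mid, either way round below 0.2 rad and linear speed of boat below 0.03 m/s); the robot touches nothing.
It fails at once if the long boat is dropped or thrown: faster than 0.7 m/s with no finger on it (linear speed of boat above 0.7 m/s and contact force between the fingers and boat below 0.2 N).
It also fails if it takes over 45 s, if anything falls off the work surface, if the arm or the gripper's body presses on something with over 40 N, if the wrist force passes 120 N, or if a joint passes its speed limit or range.

## Working session

There is one attempt and no reset: what is moved stays moved. The work goes in short steps, Python scripts to look and compute and a tool call to move; the robot and the scene stay as the last step left them, time stands still between calls to the robot, and variables do not carry over. Pictures are saved under pics/ and viewed, at most 10 in all, crops included, and the job is handed in when it is done.

Besides the shell and the picture viewer there is one more tool, called after "Request:" by a JSON object that holds its "op" and its "data". move_arm: Moves the arm, as the interface text tells. Its arguments: {"type":"object","properties":{"plan":{"type":"array","items":{"type":"array"}}},"required":["plan"]}

```bash
mkdir -p pics && ls && python3 - <<'E'
from cell import status,cams,ctrl
import cv2,numpy as np
for n in ["top","side"]:
    cv2.imwrite(f"pics/{n}0.png",cams.get_image(n)); p=cams.camera_params(n); print(n,np.round(p["K"],1).tolist(),np.round(p["pose"],3).tolist())
print(status.read_state()); print(cams.camera_params("wrist"))
E
```

```text
pics
top [[486.1, 0.0, 314.2], [0.0, 486.1, 201.0], [0.0, 0.0, 1.0]] [[-0.023, -0.998, 0.06, 389.049], [-1.0, 0.022, -0.012, 38.082], [0.011, -0.061, -0.998, 1108.879], [0.0, 0.0, 0.0, 1.0]]
side [[452.3, 0.0, 310.2], [0.0, 452.3, 202.4], [0.0, 0.0, 1.0]] [[-0.914, -0.158, 0.375, 104.241], [-0.406, 0.392, -0.826, 855.185], [-0.017, -0.907, -0.422, 497.05], [0.0, 0.0, 0.0, 1.0]]
{'clock': 0.1, 'qpos': array([ 1.15218964,  0.62924931,  0.03847271,  1.51828423, -0.02697349,
        0.99630247, -0.02002006]), 'qd': array([ 5.29077235e-04, -1.76673124e-03, -8.37617767e-04, -1.30801772e-03,
        1.00669836e-03,  1.83516519e-03,  7.76382559e-05]), 'tau': array([ 3.05867237e-03, -5.64529467e+01,  1.23074222e+00, -1.93972188e+01,
        1.14116591e-02,  5.46418931e-03,  2.38348400e-05]), 'eef_pos': array([ 224.40530641, -609.4279685 ,  230.47918338]), 'tool_rot': array([-3.13986882e+00,  5.62842363e-05,  3.52778122e-01]), 'force': array([-0.62302691,  0.24101722,  0.03075254]), 'torque': array([ 0.01854228, -0.00363353,  0.04227631]), 'gripper_force': 0.0, 'width': 85.36982561118177}
{'K': array([[314.79273173,   0.        , 319.82162923],
       [  0.        , 314.79273173, 199.62802013],
       [  0.        ,   0.        ,   1.        ]]), 'tool_from_camera': array([[-4.62418147e-06, -9.49718618e-01, -3.13104690e-01,
         7.98437255e+01],
       [ 9.99999885e-01,  1.45707164e-04, -4.56732180e-04,
        -2.04838442e-02],
       [ 4.79388652e-04, -3.13104656e-01,  9.49718508e-01,
        -1.43431572e+02],
       [ 0.00000000e+00,  0.00000000e+00,  0.00000000e+00,
         1.00000000e+00]])}
```

View pics/top0.png

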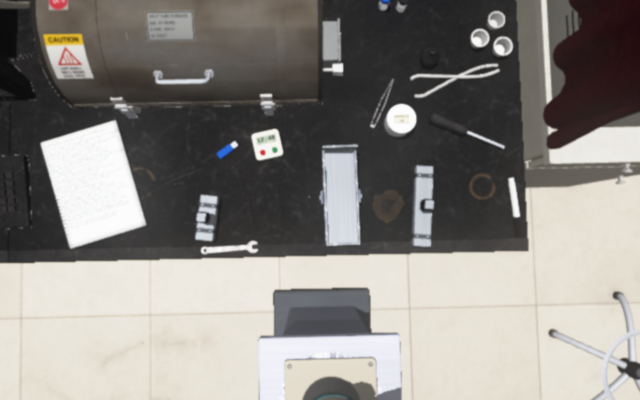

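View pics/side0.png

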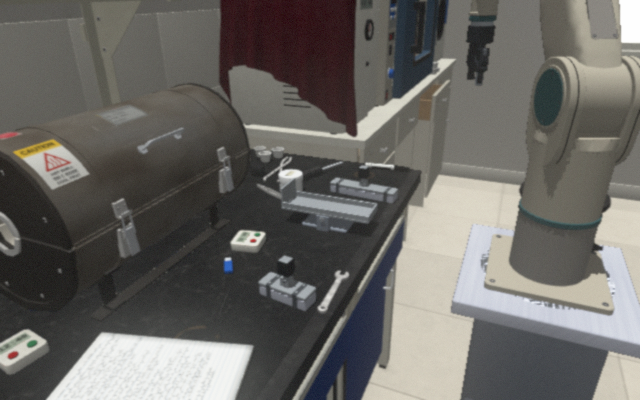

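The top view shows the long boat around (423,206) with its black knob at (428,205), the rest around (341,195), and the short boat at (206,218). In the side view the tall stop plate is at the far end of the rest (291,190), which is the top-view upper end at row ~147.

```bash
cat > h.py <<'E'
from cell import status,cams,ctrl
import cv2,numpy as np
from scipy.spatial.transform import Rotation as R
def pose(n):
    p=cams.camera_params(n)
    if n!="wrist": return p["K"],p["pose"]
    s=status.read_state(); T=np.eye(4); T[:3,:3]=R.from_euler("xyz",s["tool_rot"]).as_matrix(); T[:3,3]=s["eef_pos"]
    return p["K"],T@p["tool_from_camera"]
def ray(KP,uv,z):
    K,P=KP; d=P[:3,:3]@np.linalg.solve(K,[uv[0],uv[1],1]); return P[:3,3]+d*(z-P[2,3])/d[2]
def proj(KP,X):
    K,P=KP; c=K@(P[:3,:3].T@(np.asarray(X)-P[:3,3])); return c[:2]/c[2]
def light(img,box,thr=95):
    x0,y0,x1,y1=box; m=np.zeros(img.shape[:2],np.uint8)
    m[y0:y1,x0:x1]=(cv2.cvtColor(img,cv2.COLOR_BGR2GRAY)[y0:y1,x0:x1]>thr)*255
    m=cv2.morphologyEx(m,cv2.MORPH_CLOSE,np.ones((5,5)))
    c=max(cv2.findContours(m,cv2.RETR_EXTERNAL,cv2.CHAIN_APPROX_SIMPLE)[0],key=cv2.contourArea)
    return cv2.boxPoints(cv2.minAreaRect(c)),c
E
python3 - <<'E'
from h import *
im=cv2.imread("pics/top0.png");KP=pose("top")
for n,box,z in [("boat",(405,155,442,250),30),("rest",(310,135,372,250),53)]:
    b,c=light(im,box); w=np.array([ray(KP,p,z) for p in b]); print(n,b.round(1).tolist(),w.round(0)[:,:2].tolist(),w.mean(0).round(1),np.linalg.norm(w-np.roll(w,1,0),axis=1).round())
print(ray(KP,(428,205),80))
a=cv2.resize(im[130:260,300:460],None,fx=5,fy=4.6,interpolation=cv2.INTER_CUBIC);cv2.imwrite("pics/c0.png",a[:598])
E
```

```text
boat [[411.70001220703125, 245.89999389648438], [414.70001220703125, 164.6999969482422], [434.5, 165.39999389648438], [431.6000061035156, 246.60000610351562]] [[350.0, -189.0], [531.0, -202.0], [528.0, -246.0], [347.0, -233.0]] [ 439.1 -217.4   30. ] [ 44. 181.  45. 181.]
rest [[316.79998779296875, 145.3000030517578], [359.8999938964844, 143.5], [364.1000061035156, 244.6999969482422], [321.0, 246.5]] [[575.0, 17.0], [577.0, -78.0], [356.0, -81.0], [354.0, 13.0]] [465.5 -32.1  53. ] [221.  95. 222.  93.]
[ 437.4906068  -215.94103763   80.        ]
```

View pics/c0.png

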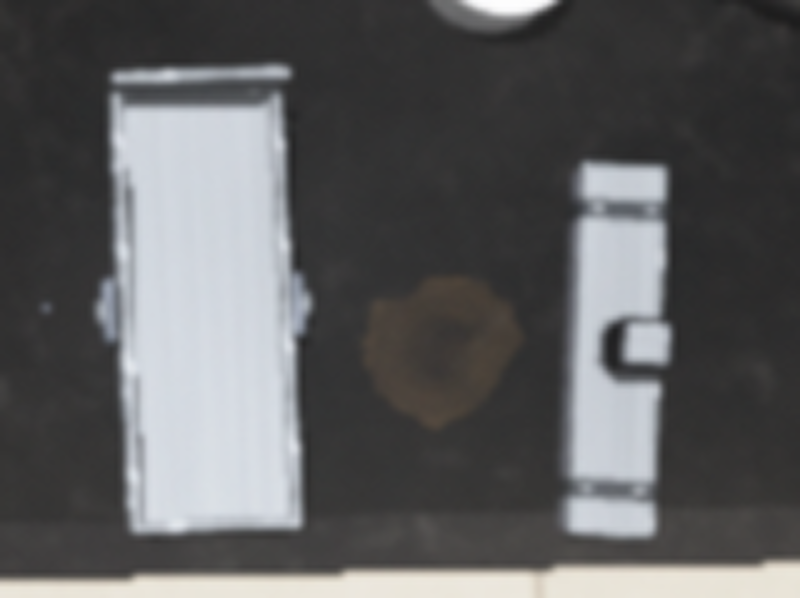

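The crop shows the rest trough (plate top edge at crop (112–290,73), near rail end (130–300,528)), and the boat's top face (582,160)–(655,537) with a knob top at (646,342).

```bash
python3 - <<'E'
from h import *
KP=pose("top")
f=lambda x,y,z: ray(KP,(300+x/5-.4,130+y/4.6-.4),z)[:2].round(1)
print("boat",*[f(*p,30) for p in [(582,160),(667,167),(655,537),(567,532)]])
print("knobtop",f(646,342,80))
print("plate",f(112,75,88),f(290,70,88),"near",f(130,530,53),f(300,527,53),"pins",f(108,308,30),f(300,303,30))
E
```

```text
boat [ 531.4 -204.7] [ 527.2 -242.7] [ 348.  -230.7] [ 351.3 -191.7]
knobtop [ 439.7 -217.7]
plate [567.4   6.6] [568.1 -69. ] near [357.4   2.8] [357.1 -70.9] pins [463.9   9.2] [464.4 -76.4]
```

Request:
{"op": "move_arm", "data": {"plan": [[[27,49,-4],[0,0,-8],1],[[27,49,-4],[0,0,-8],1],[[27,49,-4],[0,0,-8],1],[[27,49,-4],[0,0,0],1],[[27,49,-4],[0,0,0],1],[[27,49,-4],[0,0,0],1],[[27,49,-4],[0,0,0],1],[[26,49,-2],[0,0,0],1],[[0,0,0],[0,0,0],1],[[0,0,0],[0,0,0],1]]}}

```text
clock: 1.35
eef_pos: [439.3, -218.2, 201.1]
tool_rot: [3.141, 0.001, -0.066]
force: [-0.2, -1.5, 0.3]
width: 85.8
gripper_force: 0.0
```

```bash
python3 - <<'E'
from h import *
KP=pose("wrist"); im=cams.get_image("wrist"); s=status.read_state(); print(s["eef_pos"],s["tool_rot"],s["qpos"].round(2))
for X in [(439.5,-217.5,80),(531,-204,30),(527,-242,30),(348,-230,30),(351,-192,30)]: print(proj(KP,X).round())
cv2.imwrite("pics/w1.png",im); np.savez("w1.npz",K=KP[0],P=KP[1])
E
```

```text
[ 438.93540023 -219.05522501  201.24113621] [ 3.14088753e+00  5.57258861e-04 -6.75921240e-02] [ 0.3   0.45  0.15  1.99 -0.1   0.71 -1.13]
[319. 191.]
[298.  84.]
[339.  85.]
[336. 256.]
[301. 255.]
```

View pics/w1.png

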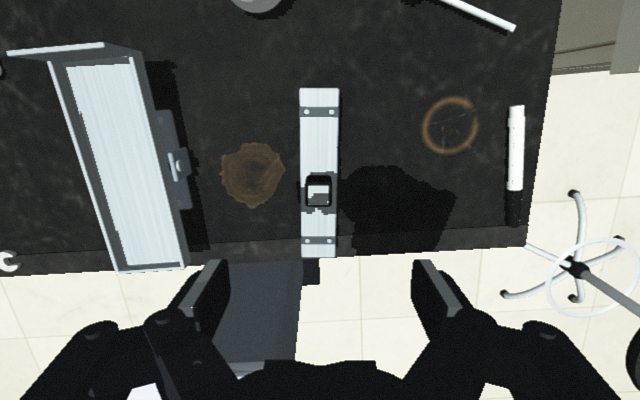

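The wrist view shows the knob top at (319,191) with the boat squared to the image, exactly where the estimate projects. So I descend and grip.

Request:
{"op": "move_arm", "data": {"plan": [[[0,1,-40],[0,0,0],1],[[0,0,-40],[0,0,0],1],[[0,0,-40],[0,0,0],1],[[0,0,-25],[0,0,0],1],[[0,0,-9],[0,0,0],1],[[0,0,0],[0,0,0],1],[[0,0,0],[0,0,0],0],[[0,0,0],[0,0,0],0],[[0,0,0],[0,0,0],0],[[0,0,0],[0,0,0],0]]}}

```text
clock: 2.65
eef_pos: [439.9, -216.9, 47.9]
tool_rot: [3.142, -0.001, -0.066]
force: [-0.6, 1.2, 4.7]
width: 23.1
gripper_force: 58.6
```

Gripped at 23 mm; lift.

Request:
{"op": "move_arm", "data": {"plan": [[[0,0,10],[0,0,0],0],[[0,0,20],[0,0,0],0],[[0,0,30],[0,0,0],0],[[0,0,30],[0,0,0],0],[[0,0,30],[0,0,0],0],[[0,0,15],[0,0,0],0],[[0,0,0],[0,0,0],0],[[0,0,0],[0,0,0],0],[[0,0,0],[0,0,0],0],[[0,0,0],[0,0,0],0]]}}

```text
clock: 3.9
eef_pos: [439.2, -216.8, 181.7]
tool_rot: [-3.141, 0.001, -0.066]
force: [0.2, -0.8, -4.4]
width: 23.3
gripper_force: 59.3
```

```bash
python3 - <<'E'
from h import *
s=status.read_state(); print(s["eef_pos"],s["force"],s["torque"])
a=cams.get_image("side"); KP=pose("side"); print(proj(KP,(440,-217,150)))
b=cams.get_image("wrist")
c=cv2.resize(a[80:230,280:440],(640,600),interpolation=cv2.INTER_CUBIC)
cv2.imwrite("pics/l_side.png",c)
cv2.imwrite("pics/l_w.png",b)
E
```

```text
[ 439.22897457 -216.80889601  181.65645757] [ 0.23767138 -0.80684161 -4.42421761] [-0.01750857 -0.12079459  0.03311907]
[362.77707006 140.63925193]
```

View pics/l_side.png

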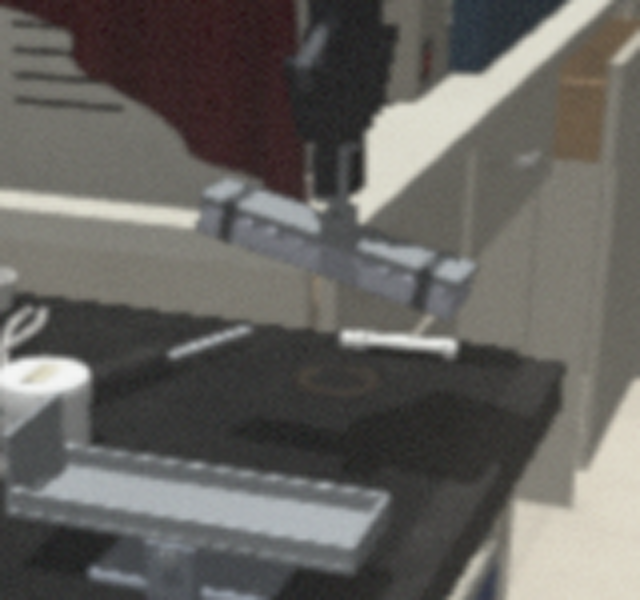

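View pics/l_w.png

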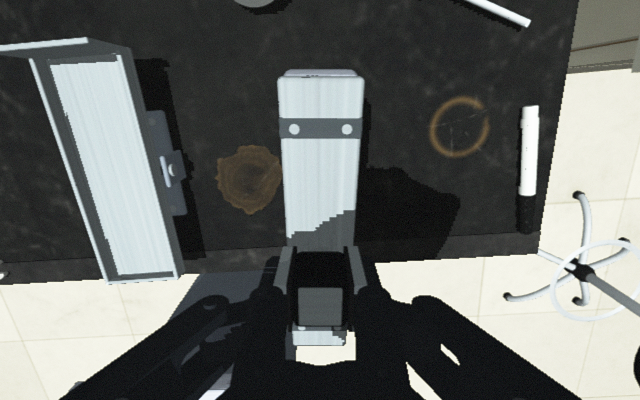

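The near (-x) end dips: the side view has it falling from (205,190) to (470,265), much steeper than the level trough. The wrist view shows the far end raised, and the torque about y of -0.12 N·m agrees. So the -x end is heavy and the boat must turn half round; I raise it a little while turning and carry it over the rest.

Request:
{"op": "move_arm", "data": {"plan": [[[0,0,10],[0,0,6],0],[[0,5,10],[0,0,10],0],[[2,10,0],[0,0,10],0],[[2,10,0],[0,0,10],0],[[2,10,0],[0,0,10],0],[[2,10,0],[0,0,10],0],[[2,10,0],[0,0,10],0],[[2,10,0],[0,0,10],0],[[2,10,0],[0,0,10],0],[[2,10,0],[0,0,10],0]]}}

```text
clock: 5.25
eef_pos: [455.4, -131.8, 202.1]
tool_rot: [-3.141, -0.0, 1.615]
force: [-0.3, 0.0, -4.2]
width: 23.3
gripper_force: 59.3
```

Request:
{"op": "move_arm", "data": {"plan": [[[2,10,0],[0,0,10],0],[[2,10,0],[0,0,10],0],[[2,10,0],[0,0,10],0],[[2,10,0],[0,0,10],0],[[2,10,0],[0,0,10],0],[[2,10,0],[0,0,10],0],[[2,15,0],[0,0,10],0],[[0,14,0],[0,0,10],0],[[0,10,0],[0,0,8],0],[[0,0,0],[0,0,0],0]]}}

```text
clock: 6.5
eef_pos: [469.3, -32.7, 202.1]
tool_rot: [3.141, -0.001, -3.138]
force: [0.2, -0.4, -4.7]
width: 23.5
gripper_force: 59.3
```

```bash
python3 - <<'E'
from h import *
s=status.read_state(); print(s["eef_pos"],s["tool_rot"],s["force"],s["torque"],s["qpos"].round(2))
a=cams.get_image("side"); t=cams.get_image("top")
c=cv2.resize(a[80:255,240:430],(400,368)); d=cv2.resize(t[130:260,290:410],(368*120//130,368))
cv2.imwrite("pics/r.png",np.hstack([c,d]))
E
```

```text
[469.32722981 -32.67045909 202.07211128] [ 3.14118097e+00 -8.39945285e-04 -3.13847735e+00] [ 0.20636457 -0.40330194 -4.72311853] [-0.01507463  0.10402609 -0.053729  ] [ 0.54  0.51 -0.76  2.02  0.49  0.8   1.06]
```

View pics/r.png

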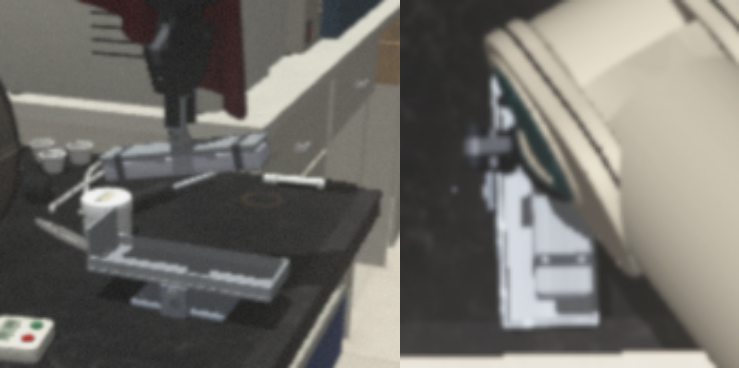

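The side crop shows the boat's far end dipped towards the plate, at crop (105,165) against (265,150), hanging above the trough; the top crop shows it lined up with the trough. I lower it now.

Request:
{"op": "move_arm", "data": {"plan": [[[0,0,-25],[0,0,0],0],[[0,0,-30],[0,0,0],0],[[0,0,-25],[0,0,0],0],[[0,0,-12],[0,0,0],0],[[0,0,-6],[0,0,0],0],[[0,0,-5],[0,0,0],0],[[0,0,-4],[0,0,0],0],[[0,0,-4],[0,0,0],0],[[0,0,0],[0,0,0],0],[[0,0,0],[0,0,0],0]]}}

```text
clock: 7.85
eef_pos: [470.0, -33.0, 91.5]
tool_rot: [-3.142, 0.001, -3.138]
force: [0.6, -0.5, -4.2]
width: 23.4
gripper_force: 59.6
```

```bash
python3 - <<'E'
from h import *
s=status.read_state(); print(s["eef_pos"],s["force"],s["torque"])
a=cams.get_image("side"); c=cv2.resize(a[130:255,240:410],(790,580),interpolation=cv2.INTER_CUBIC); cv2.imwrite("pics/d.png",c)
E
```

```text
[469.97147    -32.98714454  91.5281115 ] [ 0.63732488 -0.50962778 -4.16371819] [-0.04355603 -0.03405306  0.01535501]
```

View pics/d.png

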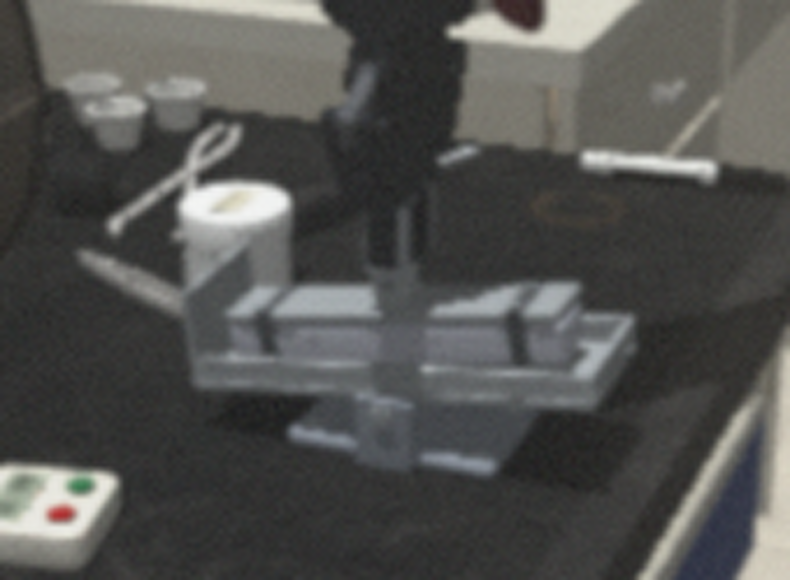

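The trough has begun tipping to the plate, with the boat inside the rails (front end at (240,320), rear end at (580,320)). The weight still hangs, so I lower a few mm more.

Request:
{"op": "move_arm", "data": {"plan": [[[0,0,-2],[0,0,0],0],[[0,0,-2],[0,0,0],0],[[0,0,0],[0,0,0],0],[[0,0,0],[0,0,0],0]]}}

```text
clock: 8.4
eef_pos: [469.5, -32.9, 87.2]
tool_rot: [3.142, -0.0, -3.138]
force: [-1.2, 0.4, -2.9]
width: 23.2
gripper_force: 59.9
```

Request:
{"op": "move_arm", "data": {"plan": [[[0,0,-1],[0,0,0],0],[[0,0,0],[0,0,0],0],[[0,0,0],[0,0,0],0]]}}

```text
clock: 8.78
eef_pos: [469.6, -32.9, 87.0]
tool_rot: [-3.141, 0.0, -3.138]
force: [-2.2, -0.8, 5.8]
width: 22.8
gripper_force: 61.1
```

Supported now (+5.8 N). Open gently, then retreat.

Request:
{"op": "move_arm", "data": {"plan": [[[0,0,0],[0,0,0],0.4],[[0,0,0],[0,0,0],0.6],[[0,0,0],[0,0,0],0.8],[[0,0,0],[0,0,0],0.8],[[0,0,15],[0,0,0],0.8],[[0,0,30],[0,0,0],0.8],[[0,0,50],[0,0,0],0.8],[[0,0,50],[0,0,0],0.8],[[0,0,0],[0,0,0],0.8],[[0,0,0],[0,0,0],0.8]]}}

```text
clock: 10.02
eef_pos: [469.1, -33.3, 231.6]
tool_rot: [-3.141, -0.0, -3.138]
force: [0.3, -1.4, -1.4]
width: 68.6
gripper_force: 0.0
```

```bash
python3 - <<'E'
from h import *
s=status.read_state(); print(s["eef_pos"],s["force"],s["width"])
KP=pose("side")
def pr(x,z,t=.12,y=-33):  # rest-frame point -> pixel in crop
    dz=z+10; X=(463.5+x*np.cos(t)+dz*np.sin(t),y,30-x*np.sin(t)+dz*np.cos(t)); u=proj(KP,X); return ((u-[240,130])*[790/170,580/125]).round()
for t in (.12,0,-.12): print(t,"left rail top ends",pr(106,13,t,4),pr(-106,13,t,4))
a=cams.get_image("side"); c=cv2.resize(a[130:255,240:410],(790,580),interpolation=cv2.INTER_CUBIC); cv2.imwrite("pics/e.png",c)
E
```

```text
[469.13312003 -33.29945651 231.59774876] [ 0.27604343 -1.44148996 -1.35074576] 68.5997815870498
0.12 left rail top ends [182. 350.] [580. 373.]
0 left rail top ends [184. 328.] [586. 399.]
-0.12 left rail top ends [189. 307.] [589. 424.]
```

View pics/e.png

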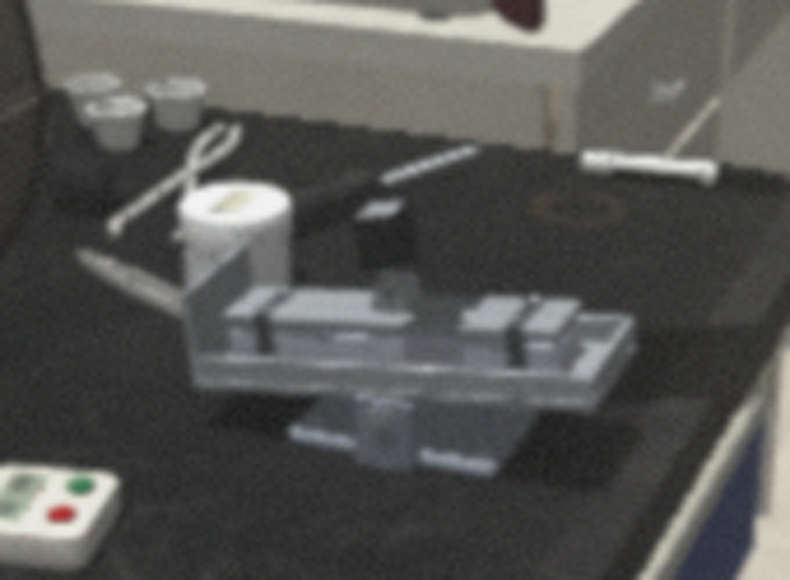

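The boat lies flat in the trough (top edge (230,310) to (580,305)), knob free. The rail runs (195,358) to (595,380), matching the prediction for +0.12 rad, i.e. tipped to the plate.

```bash
python3 -c "
from cell import ctrl
print(ctrl.finish_job())"
```

```text
the job is handed in; nothing more can be done
None
```

The job is handed in with no verdict returned: the long boat's -x end was heavy, so I turned it half round, and the last picture shows it lying flat between the rails, heavy end at the stop plate, the rest tipped towards the plate.

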